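Tip the blue washing ball out of a two-section dish

ROBOT

A 6-joint arm with a two-finger parallel gripper is mounted at the origin on the work surface. World frame = base frame: x ahead of the robot, y to its left, z up, the work surface at z = 0. Lengths are in m, angles in rad, forces in N, time in s.
With the tool pointing down it reaches from about 0.35 to 0.775 m from the base axis. Payload 7.3 kg.
Tool frame: the origin (TCP) lies midway between the tips of the shut fingers; the grasp point (between the pads) lies 19 mm behind it (robot.tcp_to_grasp is the distance from the TCP to the grasp point, in m); z points along the fingers, y is the line along which they close (so a half turn about z gives the same grasp; the last joint's range is limited). The gripper opens to 92 mm and grips with 3 to 60 N. Pads are 19 mm wide; open, the fingers measure 130 mm over their backs; the gripper's body (75 mm by 190 mm) begins 47 mm behind the grasp point.
Start: joints at [1.036, 0.342, 1.524, -0, 1.275, -0.146], TCP at [0.199, 0.486, 0.227] pointing down, gripper open.
Joint ranges: [-2.53, 2.53], [-0.77, 2.02], [0.04, 2.7], [-1, 4.14], [0.28, 2.66], [-3.11, 3.11]. Speed limits (rad/s): [2.57, 2.57, 3.14, 3.14, 3.14, 3.14].

INTERFACE

Orientations are given as [roll, pitch, yaw] about the fixed x, y, z axes, in that order (R = Rz(yaw) Ry(pitch) Rx(roll)).
In Python, from cell import readout, cams, ticket, robot gives the robot as it stands. The module is installed in compiled form; this text tells all that it offers.
- The arm moves only by the tool jog_arm, never from a script. Its argument "plan" is a list of rows, each a list of 5 numbers: the shift along the world's x, y, z each as a share of 0.08 m, from -1 to 1, then the turn about the world's z as a share of 90 degrees, from -1 to 1, then the opening, from -1 (shut) to 1 (fully open). A call has 1 to 12 rows; each row is the pose to reach, as a shift and turn from the pose commanded when the call began; what a row does not reach only later rows make up. A row lasts 1/10 s, in which the tool goes at most 50 mm and 8.59 degrees, less where a joint would pass 70% of its speed; a pose out of reach is approached as far as the arm can. A call with a number of a shift or a turn outside -1 to 1 is refused whole. A call with a gripper value outside its range is refused whole. The fingers move at their own pace and stop on an object; "squeeze" is the grip in N (left out, the last holds). Time passes only in rows, so rows that repeat a pose let the fingers close. It gives the time, the measured TCP pose, the force, the opening and the grip force at its end, in the units of the state.
- readout.observe(): the state, without advancing time (a new reading comes with each control period).
- cams.read_camera(name): name is "side" or "top" or "wrist"; returns the picture (384x512x3 uint8, blue, green, red); there is no depth.
- cams.calibration(name): a dict with "K" (3x3 intrinsics, pixels), "world_from_camera" (4x4, takes a point from camera to world coordinates). Camera axes: x right, y down, z forward; pixel columns grow to the right and rows downward; lengths in m; the calibration is good to about 2 mm. A picture is of the moment at which its call begins: read the wrist's pose just before it. calibration takes no time and is no camera call; for the wrist camera it gives the pose at the moment of the call.
- ticket.hand_in(): hands the job in; it is judged then, once.
The state is a dict: "time": time; "qpos": joint angles; "qvel": joint speeds; "joint_efforts": joint torques, N m; "tool_pos": TCP position; "tool_rot": TCP orientation; "contact_force": force on the tool from outside, world axes, zero at the start; "torque": the same for the moment, N m; "opening": finger opening in m; "grip_force": force on a finger pad.
Only numpy, scipy, OpenCV 4.12 (cv2) and the standard library are available. Lean on these libraries where they do the work, as an engineer would, in place of code of your own. Each camera call takes 0.05 s, during which the arm holds its last target. There are 200 camera calls.

TASK

Pick up the green two-section dish by its white grip, turn it so that the section with the blue washing ball faces down when you tip it, and tip that ball alone into the grey basket between the two bottles. The orange ball stays in its section throughout; do not touch either ball with the fingers. Then stand the dish upright on the worktop again and let go.

Things in the scene. Friction and masses are not known exactly. Their poses are not given: they have to be found in the camera images.
- dish: Loose green two-part dish, 0.25 kg, 64 mm in x, 140 in y. Origin: centre of underside, z up. Its 6 mm divider runs along x at y = 0; each section's floor rises at 12 degrees from the divider to an edge without lip at y = +-70 mm, 22 mm up. Tipped that side down by 30 to 45 degrees, its ball rolls out; the other leans on the divider. End walls 45 mm tall. +y starts pointing left within 35 degrees.
- grip (a point): Centre of the white grip block on top of the dish's divider, 79 mm above the dish's underside; axes as the dish's. 56 mm along x, 14 mm along y, 26 mm tall: pinch it across y from above, pads centred about 5 mm above this point. Fingertips must stay higher than 21 mm below this point to clear the balls.
- blue_ball: Blue hard washing ball, 40 mm diameter, 40 g; origin at its centre (its axes turn as it rolls). Starts in one of the dish's two sections, resting against the divider: centre about 23 mm from the dish's middle along its +y or -y, about 32 mm above the dish's underside.
- orange_ball: Orange hard washing ball, 40 mm diameter, 40 g; origin at its centre. Starts in the dish's other section, resting against the divider in the same way.
- basket (a point): Centre of the inner floor (11 mm up) of the fixed grey round basket: inner radius 67 mm at the floor, 81 at the rim, rim 96 mm above the worktop. On the same tray (190 mm in x, 360 in y) fixed bottles, 68 mm wide and 190 tall, stand 132 mm to this point's +y and -y: no room to hold the dish low there. Free on its +x (far) and -x (robot) side; z up.
Things that resemble listed ones, but are neither listed nor needed, are in the scene too. What is shaped like the dish but yellow is not meant. Of the things shaped like the orange_ball, the orange one is meant.

How it is judged:
On the way, in this order (a step that is already met when the one before it is completed fails the run):
1. the dish is lifted clear of the worktop with both balls in it (height (world z) of dish above 0.04 m and distance between each of blue_ball, orange_ball and dish below 0.07 m), for 0.1 s.
2. the blue ball is in the grey basket while the dish is still held up and the orange ball is in it (height (world z) of dish above 0.04 m and horizontal distance between blue_ball and basket below 0.07 m and height (world z) of blue_ball below 0.08 m and distance between orange_ball and dish below 0.1 m), for 0.1 s.
At the end, for the whole second after the job is handed in: The blue ball lies in the grey basket (centre within 70 mm of the basket's axis, less than 80 mm above the worktop); the orange ball is still in the dish (within 70 mm of its origin); the dish stands on the worktop (underside less than 10 mm above it), upright within 8 degrees and at rest (horizontal distance between blue_ball and basket below 0.07 m and height (world z) of blue_ball below 0.08 m and linear speed of blue_ball below 0.1 m/s and distance between orange_ball and dish below 0.07 m and height (world z) of dish below 0.01 m and angle between dish's own z axis and vertical below 0.15 rad and linear speed of dish below 0.03 m/s); the robot touches nothing.
It fails at once if the orange ball leaves the dish (distance between orange_ball and dish above 0.11 m).
It fails at once if the fingers touch the blue ball (contact force between the fingers and blue_ball above 0.5 N).
It fails at once if the fingers touch the orange ball (contact force between the fingers and orange_ball above 0.5 N).
It also fails if it takes over 61 s, if anything falls off the work surface, if the arm or the gripper's body presses on something with over 40 N, if the wrist force passes 120 N, or if a joint passes its speed limit or range.

## Working session

There is one attempt and no reset: what is moved stays moved. The work goes in short steps, Python scripts to look and compute and a tool call to move; the robot and the scene stay as the last step left them, time stands still between calls to the robot, and variables do not carry over. Pictures are saved under pics/ and viewed, at most 10 in all, crops included, and the job is handed in when it is done.

Besides the shell and the picture viewer there is one more tool, called after "Request:" by a JSON object that holds its "api" and its "payload". jog_arm: Moves the arm, as the interface text tells. Shift numbers are shares of 0.08 m and turn numbers shares of 90 degrees, none past 1 either way. Its arguments: {"type":"object","properties":{"plan":{"type":"array"},"squeeze":{"type":"number"}},"required":["plan"]}

```bash
mkdir -p pics; cat > h.py <<'E'
import numpy as np, cv2
from cell import readout, cams, ticket, robot
def snap(n,f):
    im=cams.read_camera(n); cv2.imwrite(f'pics/{f}.png',im); return im
def ray(n,u,v,z,c=None):
    c=c or cams.calibration(n); K=np.array(c['K']);T=np.array(c['world_from_camera'])
    d=T[:3,:3]@np.linalg.inv(K)@[u,v,1]; o=T[:3,3]
    return o+d*(z-o[2])/d[2]
def proj(n,p):
    c=cams.calibration(n);T=np.linalg.inv(np.array(c['world_from_camera']))
    q=np.array(c['K'])@(T@np.r_[p,1])[:3]; return q[:2]/q[2]
E
python3 - <<'E'
from h import *
a=snap('top','top0');b=snap('side','side0')
for n in('top','side'):
  T=np.array(cams.calibration(n)['world_from_camera']);print(n,T.round(3).tolist())
s=readout.observe();print(s['time'],s['tool_pos'],s['tool_rot'],s['opening'])
E
```

```text
top [[0.004, -0.985, 0.175, 0.256], [-0.999, -0.01, -0.032, -0.029], [0.033, -0.175, -0.984, 1.126], [0.0, 0.0, 0.0, 1.0]]
side [[0.955, -0.234, 0.183, 0.286], [-0.297, -0.733, 0.612, -0.634], [-0.009, -0.639, -0.77, 0.837], [0.0, 0.0, 0.0, 1.0]]
0.1 [0.1988215  0.48552682 0.22613134] [-3.14027053e+00 -1.95028086e-04  2.75279683e+00] 0.09169494856177869
```

View pics/top0.png

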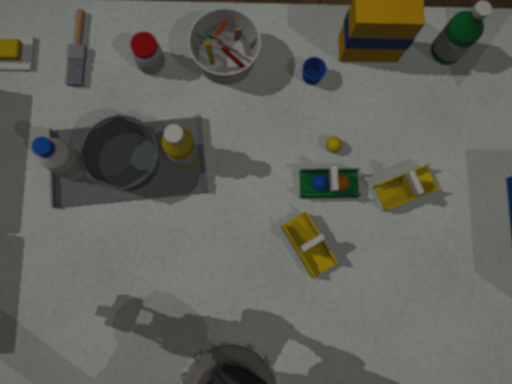

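View pics/side0.png

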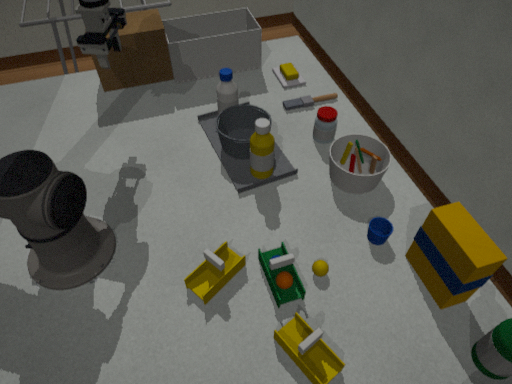

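Top view: there is one green dish at about (330,183), with the blue ball left (+y) at (320,183) and orange right at (343,183). The two yellow dishes, at (311,244) and (406,187), are decoys, and so are the yellow ball at (333,144) and the blue cup at (314,70). The grey basket at (121,153) stands between the bottles; the white bowl at (225,42) is not meant. I'll confirm this in a crop.

```bash
python3 - <<'E'
from h import *
a=cv2.imread('pics/top0.png'); 
c1=cv2.resize(a[150:215,290:370],None,fx=6,fy=6,interpolation=cv2.INTER_CUBIC)
c2=cv2.resize(a[105:205,60:170],None,fx=3,fy=3,interpolation=cv2.INTER_CUBIC)
o=np.zeros((390,810,3),np.uint8);o[:390,:480]=c1;o[:300,480:810]=c2
cv2.imwrite('pics/crop0.png',o[:,:800])
E
```

```text
(no output)
```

View pics/crop0.png

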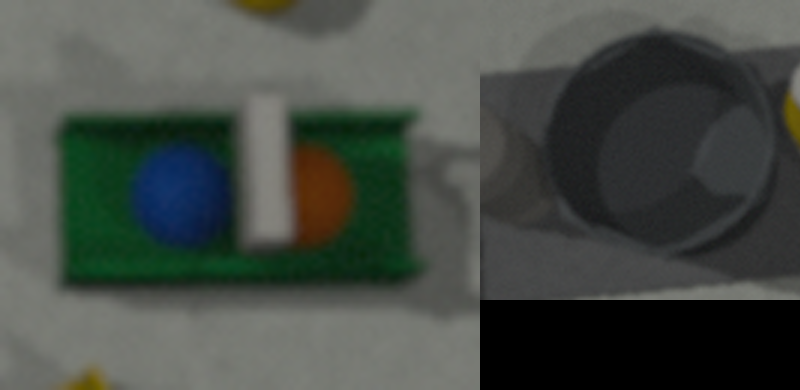

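```bash
python3 - <<'E'
from h import *
f=lambda x,y:((x+.5)/6-.5+290,(y+.5)/6-.5+150)
P=lambda x,y,z:ray('top',*f(x,y),z)
print('grip',P(267,168,.092),P(268,94,.092),P(268,243,.092))
for p in [(62,118,.045),(415,112,.045),(62,282,.045),(418,272,.045)]:print(P(*p))
print('blue',P(182,196,.032),'or',P(318,196,.032))
for d in [(661,143),(547,143),(776,143),(661,30),(661,255)]:
  print('bask',ray('top',60+(d[0]-480+.5)/3-.5,105+(d[1]+.5)/3-.5,.096))
E
```

```text
grip [ 0.47642913 -0.23160373  0.092     ] [ 0.50459725 -0.23265701  0.092     ] [ 0.44815412 -0.23129352  0.092     ]
[ 0.50540176 -0.161328    0.045     ]
[ 0.50939902 -0.29937516  0.045     ]
[ 0.44087518 -0.16058784  0.045     ]
[ 0.44611442 -0.29843699  0.045     ]
blue [ 0.47768192 -0.20966717  0.032     ] or [ 0.47825242 -0.26321174  0.032     ]
bask [0.52719806 0.24221465 0.096     ]
bask [0.52613553 0.32491798 0.096     ]
bask [0.52827575 0.15833118 0.096     ]
bask [0.61393651 0.24690377 0.096     ]
bask [0.44360628 0.23769565 0.096     ]
```

Request:
{"api": "jog_arm", "payload": {"plan": [[0.4,-0.5,0,0.1,1],[0.8,-1,0,0.2,1],[0.8,-1,0,0.26,1]]}}

```text
time: 0.4
tool_pos: [0.2645, 0.4033, 0.2263]
tool_rot: [-3.14, -0.0, -3.118]
contact_force: [-0.6, 1.1, 0.1]
opening: 0.0917
grip_force: 0.0
```

Request:
{"api": "jog_arm", "payload": {"plan": [[0,-0.5,0,0,1],[0,-1,0,0,1]]}}

```text
time: 0.6
tool_pos: [0.263, 0.3245, 0.2261]
tool_rot: [-3.141, -0.001, -3.121]
contact_force: [1.2, -0.2, 1.3]
opening: 0.0919
grip_force: 0.0
```

Request:
{"api": "jog_arm", "payload": {"plan": [[0,-0.5,0,0,1],[0,-1,0,0,1],[0,-1,0,0,1],[0,-1,0,0,1]]}}

```text
time: 1.0
tool_pos: [0.2632, 0.2455, 0.2269]
tool_rot: [3.141, 0.001, -3.124]
contact_force: [0.6, -0.9, 0.3]
opening: 0.0919
grip_force: 0.0
```

Request:
{"api": "jog_arm", "payload": {"plan": [[0.15,0,0,0,1],[0.45,0,0,0,1],[0.9,0,0,0,1]]}}

```text
time: 1.3
tool_pos: [0.3357, 0.247, 0.2267]
tool_rot: [3.141, -0.0, -3.119]
contact_force: [0.3, 0.6, 0.0]
opening: 0.092
grip_force: 0.0
```

```bash
python3 -c "
from h import *
s=readout.observe();print(s['tool_pos'],s['qvel'])"
```

```text
[0.33573599 0.24704589 0.22671676] [-0.42483349  0.56958947 -0.67460326 -0.00270157  0.08344359 -0.41847542]
```

Request:
{"api": "jog_arm", "payload": {"plan": [[0.6,0,0,0,1]]}}

```text
time: 1.4
tool_pos: [0.3842, 0.2471, 0.2266]
tool_rot: [3.141, -0.0, -3.119]
contact_force: [0.6, 0.5, 0.1]
opening: 0.0916
grip_force: 0.0
```

```bash
python3 -c "
from h import *
s=readout.observe();print(s['tool_pos'],s['qpos'],s['qvel'])"
```

```text
[0.38422146 0.24711961 0.22658438] [ 4.03184525e-01  2.17103797e-01  1.69990034e+00  5.19819312e-04
  1.22447602e+00 -1.19049804e+00] [-0.47073027  0.76463768 -0.98081853 -0.00158383  0.18918885 -0.46140943]
```

Request:
{"api": "jog_arm", "payload": {"plan": [[0.62,0,0,0,1],[0.62,0,0,0,1]]}}

```text
time: 1.6
tool_pos: [0.4384, 0.2465, 0.225]
tool_rot: [-3.141, 0.001, -3.123]
contact_force: [-0.1, 0.8, -0.7]
opening: 0.0916
grip_force: 0.0
```

```bash
python3 -c "
from h import *
s=readout.observe();print(s['tool_pos'],s['qvel'])"
```

```text
[0.43836685 0.24645001 0.22496104] [ 0.03928713 -0.07523282  0.11982768  0.01872244  0.02997794  0.0327121 ]
```

Request:
{"api": "jog_arm", "payload": {"plan": [[0.3,-0.5,0,0,1],[0.5,-1,0,0,1]]}}

```text
time: 1.8
tool_pos: [0.4739, 0.1665, 0.2257]
tool_rot: [3.142, -0.001, -3.118]
contact_force: [-0.1, 0.4, -0.4]
opening: 0.0919
grip_force: 0.0
```

Request:
{"api": "jog_arm", "payload": {"plan": [[0,-0.55,0,0,1],[0,-1,0,0,1]]}}

```text
time: 2.0
tool_pos: [0.4732, 0.0848, 0.2259]
tool_rot: [-3.141, -0.001, -3.121]
contact_force: [-0.0, 0.5, 0.2]
opening: 0.0917
grip_force: 0.0
```

Request:
{"api": "jog_arm", "payload": {"plan": [[0,-0.55,0,0,1],[0,-1,0,0,1]]}}

```text
time: 2.2
tool_pos: [0.473, 0.0047, 0.2263]
tool_rot: [3.142, -0.0, -3.121]
contact_force: [0.7, -0.4, -0.5]
opening: 0.092
grip_force: 0.0
```

Request:
{"api": "jog_arm", "payload": {"plan": [[0,-0.55,0,0,1],[0,-1,0,0,1]]}}

```text
time: 2.4
tool_pos: [0.4732, -0.0755, 0.2263]
tool_rot: [3.142, -0.0, -3.121]
contact_force: [0.0, 0.1, 0.8]
opening: 0.0916
grip_force: 0.0
```

Request:
{"api": "jog_arm", "payload": {"plan": [[0,-0.55,0,0,1],[0,-1,0,0,1]]}}

```text
time: 2.6
tool_pos: [0.4733, -0.1557, 0.2263]
tool_rot: [3.142, -0.0, -3.121]
contact_force: [0.8, -0.9, -0.4]
opening: 0.0917
grip_force: 0.0
```

Request:
{"api": "jog_arm", "payload": {"plan": [[0,-0.55,0,0,1],[0,-0.95,0,0,1],[0,-0.95,0,0,1],[0,-0.95,0,0,1],[0,-0.95,0,0,1]]}}

```text
time: 3.1
tool_pos: [0.473, -0.2289, 0.2263]
tool_rot: [3.141, -0.001, -3.12]
contact_force: [-0.5, -0.1, -0.4]
opening: 0.0921
grip_force: 0.0
```

```bash
python3 - <<'E'
from h import *
s=readout.observe();c=cams.calibration('wrist');a=snap('wrist','w0');print(s['tool_pos'],s['tool_rot'],s['qpos'])
print(np.array(c['world_from_camera']).round(3).tolist(),proj('wrist',[.4764,-.2316,.092]),proj('wrist',s['tool_pos']))
E
```

```text
[ 0.47300182 -0.22889215  0.22633464] [ 3.14062547e+00 -5.50523861e-04 -3.12044089e+00] [-5.96893088e-01  3.43752869e-01  1.52265535e+00  4.90398470e-04
  1.27619358e+00 -2.18898354e+00]
[[-0.02, 0.958, 0.285, 0.396], [1.0, 0.019, 0.006, -0.23], [-0.0, 0.285, -0.958, 0.385], [0.0, 0.0, 0.0, 1.0]] [253.78971257 185.42090574] [256.0204996  234.99424235]
```

View pics/w0.png

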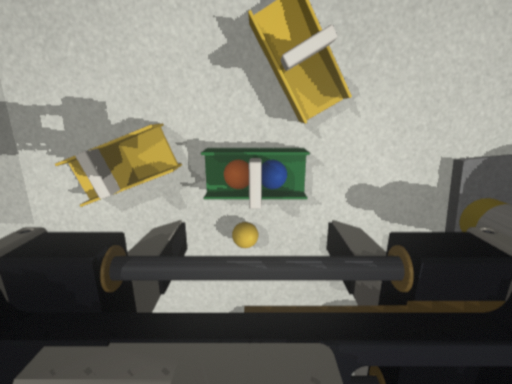

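The wrist view shows the green dish at (255,174) with its grip at (255,183), within 2 px of the prediction. Blue is on the right (+y), so I'm descending.

Request:
{"api": "jog_arm", "payload": {"plan": [[0.02,0,-0.5,0,1],[0.03,-0.01,-1,0,1]]}}

```text
time: 3.35
tool_pos: [0.4762, -0.2301, 0.1471]
tool_rot: [-3.139, 0.003, -3.12]
contact_force: [0.6, 0.4, 0.6]
opening: 0.0917
grip_force: 0.0
```

Request:
{"api": "jog_arm", "payload": {"plan": [[0,0,-0.3,0,1],[0,0,-0.6,0,1],[0,0,-0.85,0,1],[0,0,-1,0,1],[0,0,-1,0,1],[0,0,-1,0,1]]}}

```text
time: 3.95
tool_pos: [0.4756, -0.2307, 0.0674]
tool_rot: [-3.141, 0.001, -3.121]
contact_force: [-0.6, 0.1, -0.3]
opening: 0.0921
grip_force: 0.0
```

Request:
{"api": "jog_arm", "payload": {"plan": [[0,0,0,0,0],[0,0,0,0,-0.4],[0,0,0,0,-0.6],[0,0,0,0,-0.8],[0,0,0,0,-1],[0,0,0,0,-1],[0,0,0,0,-1],[0,0,0,0,-1],[0,0,0,0,-1],[0,0,0,0,-1]], "squeeze": 55}}

```text
time: 4.95
tool_pos: [0.475, -0.2309, 0.0667]
tool_rot: [3.141, 0.0, -3.122]
contact_force: [1.1, 0.7, -0.1]
opening: 0.0162
grip_force: 0.0
```

Request:
{"api": "jog_arm", "payload": {"plan": [[0,0,0,0,-1],[0,0,0,0,-1],[0,0,0,0,-1],[0,0,0,0,-1]]}}

```text
time: 5.35
tool_pos: [0.475, -0.2309, 0.0667]
tool_rot: [3.141, -0.0, -3.122]
contact_force: [0.1, -0.3, -0.1]
opening: 0.0133
grip_force: 55.0
```

Request:
{"api": "jog_arm", "payload": {"plan": [[0,0,0.05,0,-1],[0,0,0.15,0,-1],[0,0,0.3,0,-1],[0,0,0.5,0,-1],[0,0,0.7,0,-1],[0,0,0.85,0,-1],[0,0,0.95,0,-1],[0,0,1,0,-1],[0,0,1,0,-1]]}}

```text
time: 6.25
tool_pos: [0.4751, -0.231, 0.1471]
tool_rot: [-3.141, 0.0, -3.122]
contact_force: [-0.6, -0.1, -3.3]
opening: 0.0141
grip_force: 55.0
```

Request:
{"api": "jog_arm", "payload": {"plan": [[-0.03,0.1,0.1,-0.02,-1],[-0.1,0.3,0.25,-0.06,-1],[-0.22,0.65,0.4,-0.11,-1],[-0.33,1,0.48,-0.17,-1]]}}

```text
time: 6.65
tool_pos: [0.4481, -0.1503, 0.1851]
tool_rot: [3.141, -0.0, 2.89]
contact_force: [1.2, 0.1, -3.8]
opening: 0.0136
grip_force: 55.0
```

Request:
{"api": "jog_arm", "payload": {"plan": [[-0.11,0.35,0,-0.06,-1],[-0.22,0.68,0,-0.12,-1],[-0.33,1,0,-0.17,-1]]}}

```text
time: 6.95
tool_pos: [0.4213, -0.0698, 0.1846]
tool_rot: [-3.142, -0.001, 2.623]
contact_force: [0.2, 0.0, -4.0]
opening: 0.0136
grip_force: 55.0
```

Request:
{"api": "jog_arm", "payload": {"plan": [[-0.11,0.35,0,-0.06,-1],[-0.22,0.68,0,-0.12,-1],[-0.33,1,0,-0.17,-1]]}}

```text
time: 7.25
tool_pos: [0.3949, 0.0101, 0.1846]
tool_rot: [-3.141, -0.001, 2.356]
contact_force: [0.7, -0.2, -3.0]
opening: 0.0134
grip_force: 55.0
```

Request:
{"api": "jog_arm", "payload": {"plan": [[-0.11,0.35,0,-0.06,-1],[-0.22,0.68,0,-0.12,-1],[-0.33,1,0,-0.17,-1]]}}

```text
time: 7.55
tool_pos: [0.3685, 0.0901, 0.1847]
tool_rot: [-3.141, -0.001, 2.089]
contact_force: [0.3, 0.5, -3.6]
opening: 0.0137
grip_force: 55.0
```

Request:
{"api": "jog_arm", "payload": {"plan": [[-0.11,0.35,0,-0.06,-1],[-0.22,0.68,0,-0.12,-1],[-0.33,1,0,-0.17,-1]]}}

```text
time: 7.85
tool_pos: [0.3421, 0.17, 0.1847]
tool_rot: [-3.141, -0.0, 1.822]
contact_force: [0.9, 0.9, -4.2]
opening: 0.0138
grip_force: 55.0
```

Request:
{"api": "jog_arm", "payload": {"plan": [[-0.11,0.3,0,-0.06,-1],[-0.2,0.55,0,-0.11,-1],[-0.28,0.75,0,-0.15,-1],[-0.34,0.87,0,-0.165,-1],[-0.35,0.92,0,-0.165,-1],[-0.35,0.92,0,-0.165,-1],[-0.35,0.92,0,-0.165,-1],[-0.35,0.92,0,-0.165,-1]]}}

```text
time: 8.65
tool_pos: [0.3152, 0.2422, 0.185]
tool_rot: [-3.142, 0.0, 1.566]
contact_force: [-0.1, 0.5, -2.9]
opening: 0.0136
grip_force: 55.0
```

```bash
python3 - <<'E'
from h import *
s=readout.observe();print(s['tool_pos'],s['tool_rot'],s['qpos'],s['opening'])
a=snap('side','s1');b=snap('top','t1')
o=np.zeros((600,800,3),np.uint8)
o[:600,:400]=cv2.resize(a[60:260,130:330],(400,400))[:400].copy().repeat(1,0) if 0 else cv2.copyMakeBorder(cv2.resize(a[90:290,110:310],(400,400)),0,200,0,0,cv2.BORDER_CONSTANT)
o[:400,400:]=cv2.resize(b[90:290,30:230],(400,400));cv2.imwrite('pics/c1.png',o)
E
```

```text
[0.31520564 0.24216686 0.18503218] [-3.14151070e+00  2.53374307e-04  1.56638789e+00] [ 4.61844884e-01  1.53420128e-01  1.90853637e+00 -2.14868286e-04
  1.07982328e+00  4.66354658e-01] 0.013648507177672046
```

View pics/c1.png

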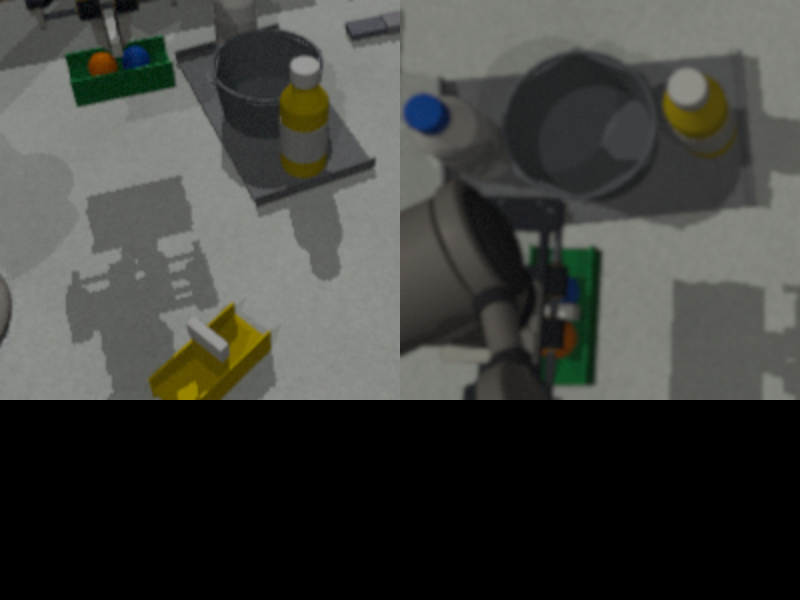

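Blue, at about (137,57) in the left crop, faces the basket (+x), and orange sits behind it at (102,65). The tool can't tilt, so I'll roll the blue ball up its ramp by inertia: a gentle run-up over the basket, then a sharp reversal.

Request:
{"api": "jog_arm", "payload": {"plan": [[0.15,0,0,0,-1],[0.45,0,0,0,-1],[0.9,0,0,0,-1]], "squeeze": 60}}

```text
time: 9.05
tool_pos: [0.3876, 0.2425, 0.1853]
tool_rot: [-3.142, -0.0, 1.568]
contact_force: [0.3, 0.9, -3.5]
opening: 0.0138
grip_force: 60.0
```

Request:
{"api": "jog_arm", "payload": {"plan": [[0.6,0,0,0,-1]]}}

```text
time: 9.15
tool_pos: [0.4361, 0.2425, 0.1853]
tool_rot: [-3.142, -0.0, 1.568]
contact_force: [0.6, 0.1, -4.3]
opening: 0.0134
grip_force: 60.0
```

Request:
{"api": "jog_arm", "payload": {"plan": [[0.6,0,0,0,-1],[0.1,0,0,0,-1],[-0.25,0,0,0,-1],[-0.45,0,0,0,-1],[-0.525,0,0,0,-1],[-0.525,0,0,0,-1],[-0.525,0,0,0,-1]]}}

```text
time: 9.85
tool_pos: [0.3943, 0.2427, 0.1855]
tool_rot: [3.14, -0.001, 1.567]
contact_force: [0.2, 0.4, -3.1]
opening: 0.0138
grip_force: 60.0
```

```bash
python3 - <<'E'
from h import *
s=readout.observe();print(s['time'],s['tool_pos'],s['contact_force'],s['opening'])
a=snap('side','s2');b=snap('top','t2')
o=np.zeros((400,800,3),np.uint8)
o[:,:400]=cv2.resize(a[90:290,110:310],(400,400))
o[:,400:]=cv2.resize(b[90:290,30:230],(400,400));cv2.imwrite('pics/c2.png',o)
E
```

```text
9.85 [0.39434613 0.24272426 0.18553844] [ 0.16798154  0.43730452 -3.13892049] 0.013804890713602119
```

View pics/c2.png

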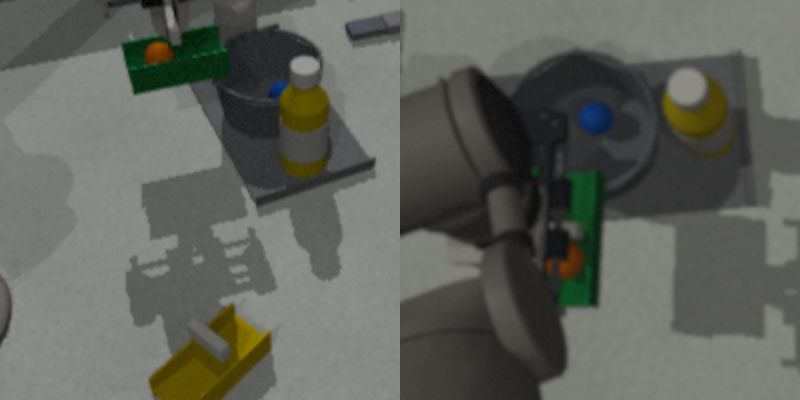

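Blue lies in the basket at (597,117) in the right crop, and orange is still in the dish at (565,262). Next I'll carry the dish to the clear spot near (0.38, -0.02).

Request:
{"api": "jog_arm", "payload": {"plan": [[-0.1,-0.1,0,0,-1],[-0.2,-0.3,0,0,-1],[-0.25,-0.65,0,0,-1],[-0.25,-1,0,0,-1]]}}

```text
time: 10.35
tool_pos: [0.3719, 0.1616, 0.1851]
tool_rot: [-3.141, 0.0, 1.568]
contact_force: [0.7, -0.9, -2.6]
opening: 0.0136
grip_force: 60.0
```

Request:
{"api": "jog_arm", "payload": {"plan": [[0,-0.35,0,0,-1],[0,-0.7,0,0,-1],[0,-1,0,0,-1]]}}

```text
time: 10.65
tool_pos: [0.3724, 0.081, 0.1852]
tool_rot: [3.141, 0.0, 1.567]
contact_force: [0.1, -0.6, -2.7]
opening: 0.0136
grip_force: 60.0
```

Request:
{"api": "jog_arm", "payload": {"plan": [[0,-0.35,0,0,-1],[0,-0.68,0,0,-1],[0,-1,0,0,-1]]}}

```text
time: 10.95
tool_pos: [0.3724, 0.0013, 0.1852]
tool_rot: [3.141, 0.0, 1.567]
contact_force: [0.4, -0.5, -2.6]
opening: 0.014
grip_force: 60.0
```

Request:
{"api": "jog_arm", "payload": {"plan": [[0,-0.2,-0.1,0,-1],[0,-0.3,-0.25,0,-1],[0,-0.3,-0.45,0,-1],[0,-0.3,-0.65,0,-1],[0,-0.3,-0.85,0,-1],[0,-0.3,-0.95,0,-1],[0,-0.3,-1,0,-1],[0,-0.3,-1,0,-1]]}}

```text
time: 11.75
tool_pos: [0.3729, -0.0214, 0.1051]
tool_rot: [-3.141, -0.0, 1.567]
contact_force: [-0.0, 0.1, -2.6]
opening: 0.0133
grip_force: 60.0
```

Request:
{"api": "jog_arm", "payload": {"plan": [[0,0,-0.1,0,-1],[0,0,-0.2,0,-1],[0,0,-0.3,0,-1],[0,0,-0.38,0,-1],[0,0,-0.43,0,-1],[0,0,-0.46,0,-1],[0,0,-0.46,0,-1],[0,0,-0.46,0,-1]]}}

```text
time: 12.55
tool_pos: [0.3732, -0.0214, 0.0684]
tool_rot: [3.141, 0.0, 1.567]
contact_force: [0.2, -0.1, -3.5]
opening: 0.0134
grip_force: 60.0
```

Request:
{"api": "jog_arm", "payload": {"plan": [[0,0,-0.01,0,-1],[0,0,-0.02,0,-1],[0,0,-0.025,0,-1],[0,0,-0.025,0,-1],[0,0,-0.025,0,-1]]}}

```text
time: 13.05
tool_pos: [0.3731, -0.0214, 0.0667]
tool_rot: [3.141, 0.0, 1.567]
contact_force: [-1.9, 0.7, 4.3]
opening: 0.0133
grip_force: 60.0
```

Request:
{"api": "jog_arm", "payload": {"plan": [[0,0,0,0,-0.6],[0,0,0,0,-0.5],[0,0,0,0,-0.3],[0,0,0,0,-0.2],[0,0,0,0,-0.2],[0,0,0,0,-0.2]]}}

```text
time: 13.65
tool_pos: [0.373, -0.0214, 0.0663]
tool_rot: [3.142, 0.0, 1.567]
contact_force: [0.2, -0.3, -0.5]
opening: 0.0367
grip_force: 0.0
```

Request:
{"api": "jog_arm", "payload": {"plan": [[0,0,0.1,0,-0.2],[0,0,0.3,0,-0.2],[0,0,0.6,0,-0.2],[0,0,1,0,-0.2],[0,0,1,0,-0.2]]}}

```text
time: 14.15
tool_pos: [0.3752, -0.0219, 0.1499]
tool_rot: [3.134, 0.002, 1.567]
contact_force: [0.9, -0.3, 0.1]
opening: 0.0365
grip_force: 0.0
```

Request:
{"api": "jog_arm", "payload": {"plan": [[0,-0.3,0.5,0,-0.2],[0,-1,1,0,-0.2],[0,-1,1,0,-0.2],[0,-1,1,0,-0.2],[0,-1,1,0,-0.2],[0,-1,1,0,-0.2]]}}

```text
time: 14.75
tool_pos: [0.3723, -0.1002, 0.2253]
tool_rot: [-3.14, -0.001, 1.568]
contact_force: [-0.1, 0.5, 0.2]
opening: 0.0369
grip_force: 0.0
```

```bash
python3 - <<'E'
from h import *
a=snap('side','s3');b=snap('top','t3')
o=np.zeros((400,800,3),np.uint8)
o[:,:400]=cv2.resize(a[90:290,110:310],(400,400))
o[:,400:]=cv2.resize(b[110:310,80:280],(400,400));cv2.imwrite('pics/c3.png',o)
E
```

```text
(no output)
```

View pics/c3.png

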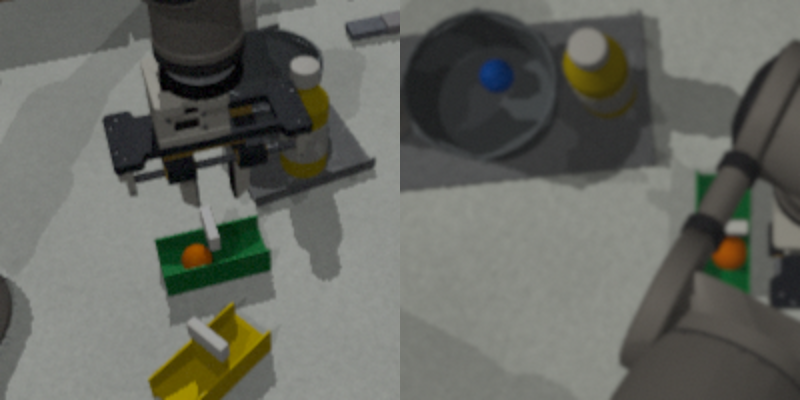

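The dish stands upright and free with orange in it at (197,257), blue is in the basket at (497,76), and the gripper is clear. Handing in.

```bash
python3 -c "
from h import *
print(ticket.hand_in())"
```

```text
the job is handed in; nothing more can be done
None
```

I handed the job in at about 15 s of the 61 s allowed: the last pictures show the blue ball in the grey basket and the green dish upright, released and still holding the orange ball; since the tool cannot tilt, I rolled the blue ball out with a sharp reversal over the basket, and no verdict came back.

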